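# Present a notched filter plate label up over the inspection lens

## Task

Three glass filter plates lie in the pocket tray, each with a frosted end that has a small notch cut out of one corner: only one of them lies label up, which shows by its paper label and by the notch being at the right-hand corner when you look from above with the frosted end pointing away from you. Pick that plate up by its frosted end, keeping the fingers off the clear glass, and present it at the inspection stand: level, label up, the middle of its clear part centred over the lens and about 25 mm above it without touching, pointing like the outline on the stand's base (frosted end over the long side of the base). Finish while still holding it there, motionless, and leave the other two plates lying where they are.

Things in the scene. Friction and masses are not known exactly. Their poses are not given: they have to be found in the camera images.
- plate_a_center (a point): The plate to present, the only one lying label up: glass, 104 x 36 x 7 mm, 45 to 91 g, on a post in any of the pockets. Point: its centre, half-way up. x along its length, z up out of the label face. The frosted (whitish) end is x = -52 to -12 mm, with a 9 x 9 mm notch cut from its corner at -x, +y and a pale paper label on top; x = -12 to +52 mm is clear glass.
- plate_a_grip (a point): Where to grip plate_a, across its 36 mm width (along y): on the middle line of the frosted end, half-way up, 28 mm to the -x side of plate_a's centre. Axes as plate_a. The grip's centre must stay 5 mm or more inside the frosted end (x under -17 mm from the plate's centre).
- plate_a_window (a point): Middle of the clear part of plate_a, half-way up, 20 mm to the +x side of its centre. This is to come over the lens. Axes as plate_a.
- plate_b_center (a point): Stays in the tray. Same size as plate_a but lying label DOWN: seen from above its notch is at the other corner (-x, -y) of the frosted end and no label shows. Point: its centre, half-way up; -x towards the frosted end, z up.
- plate_c_center (a point): Stays in the tray. Same size as plate_a but lying label DOWN: seen from above its notch is at the other corner (-x, -y) of the frosted end and no label shows. Point: its centre, half-way up; -x towards the frosted end, z up.
- tray: Fixed grey tray, 390 (y) x 140 mm (x), three square pockets in a row along y, 128 mm apart. Walls 10 mm high, floor 4 mm. In the middle of each pocket a round post, 31 mm across, top at 26 mm, carries a plate, turned up to 2.2 rad either way from the tray, so fingers have free room under the plate's edges. Origin: centre of the underside. Tall stacked boxes stand to its left.
- stand_lens (a point): Centre of the top of the lens on the fixed inspection stand, 45 mm above the bench; z up. The column is 34 mm across at the top, 38 at the foot; the base is 10 mm high, 90 mm wide (y), reaching 95 mm to -x of the lens (long side, with the bright plate outline) and 55 mm to +x. The presented plate's x axis points along this x axis: frosted end on the -x side.
Not all that is in view belongs to the job. Leave any brown look-alike of the part that bears plate_a_center alone.

How it is judged:
On the way:
1. the label-up plate is lifted clear of the tray in the fingers (height (world z) of plate_a_center above 0.055 m and contact force between the fingers and plate_a above 0.5 N and horizontal distance between plate_a_center and stand_lens above 0.09 m), for 0.2 s.
At the end, for the whole second after the job is handed in: The label-up plate is held by its frosted end, still, label up, level to 0.15 rad, clear middle within 12 mm of the lens axis each way, mid-height 12-45 mm above the lens, frosted end over the long side, aligned to 0.2 rad, not touching the stand; the other plates moved under 15 mm (contact force between the fingers and plate_a above 0.5 N and x of the grasp point in the frame of plate_a_center below -0.017 m and x of plate_a_window in the frame of stand_lens between -0.012 and 0.012 m and y of plate_a_window in the frame of stand_lens between -0.012 and 0.012 m and x of plate_a_center in the frame of stand_lens below -0.005 m and z of plate_a_center in the frame of stand_lens between 0.012 and 0.045 m and angle between plate_a_center's own z axis and vertical below 0.15 rad and angle between the x axis of plate_a_center and the x axis of stand_lens, either way round below 0.2 rad and contact force between plate_a and stand below 0.05 N and linear speed of plate_a below 0.02 m/s and angular speed of plate_a below 0.2 rad/s and distance of each of plate_b_center, plate_c_center from where it was at the start of the episode below 0.015 m); the arm keeps its last pose, push and grip.
It fails at once if the plate is gripped on its clear glass (contact force between the fingers and plate_a above 1 N and x of the grasp point in the frame of plate_a_center above -0.017 m).
It fails at once if the plate is tipped over (angle between plate_a_center's own z axis and vertical above 0.8 rad).
It fails at once if another plate is pushed away or picked (distance of any of plate_b_center, plate_c_center from where it was at the start of the episode above 0.015 m).
It also fails if it takes over 37 s, if anything falls off the work surface, if the arm or the gripper's body presses on something with over 40 N, if the wrist force passes 120 N, or if a joint passes its speed limit or range.

## Robot

A 7-joint arm with a two-finger parallel gripper is mounted at the origin on a cart in front of the work surface, level with it; the furniture and walls round the work are solid. World frame = base frame: x ahead of the robot, y to its left, z up, the work surface at z = 0. Lengths are in m, angles in rad, forces in N, time in s.
With the tool pointing down it reaches from about 0.425 to 0.925 m from the base axis. Payload 6.8 kg.
Tool frame: the origin (TCP) lies at the very end of the fingers, on their centre line; the grasp point (between the pads) lies 19 mm behind it; z points along the fingers, y is the direction in which the jaws open and shut (so a half turn about z gives the same grasp; the last joint's range is limited). The gripper opens to 88 mm and grips with 3 to 60 N. Pads are 20 mm wide; open, the fingers measure 115 mm over their backs; the gripper's body (75 mm by 178 mm) begins 61 mm behind the grasp point.
Start: joints at [-1.209, 0.477, 0.022, 1.555, -0.011, 1.109, -0.083], TCP at [0.306, 0.602, 0.223] pointing down, gripper open.
Joint ranges: [-2.96, 2.96], [-0.34, 2.1], [-1.41, 1.46], [0.24, 2.44], [-1.37, 4.51], [0.17, 1.92], [-2.96, 2.96]. Speed limits (rad/s): [2.39, 2.39, 3.14, 3.14, 3.14, 3.14, 3.14].

## Interface

Orientations are given as a unit quaternion [x, y, z, w].
In Python, from rig import bot, claw, status, viewer, order gives the robot as it stands. Calls block until the motion is done:
- bot.move_to(position, orientation): joint-space move of the TCP to a pose.
- bot.movel(position, v=0.15, orientation=None, threshold=None): straight line of the TCP; orientation=None keeps the orientation; v is the mean speed in m/s. With threshold (N) it stops when the force on the tool has changed by that much, and returns True; else False.
- bot.move_joints(angles): joint-space move.
- claw.set_gripper(opening, grasp_force=None): finger opening in m; grasp_force is the grip in N (None keeps the last); returns when the fingers have stopped.
- bot.dwell(seconds).
- bot.inverse_kinematics(position, orientation): joint angles nearest the present ones, or None.
- status.get_obs(): the state.
- viewer.read_camera(name): name is "side" or "top"; returns a dict with "color" (400x640x3 uint8, red, green, blue), "fovy" (degrees; the focal length in pixels is half the picture's height over the tangent of half this angle, whatever the lens; pixels are square), "cx", "cy" (the principal point, pixels), "dist" ([k1, k2, p1, p2, k3] as OpenCV has them; the pictures are not rectified), "pose" (4x4, takes a point from camera to world coordinates). Camera axes: x right, y down, z forward; pixel columns grow to the right and rows downward; lengths in m; the calibration is good to about 2 mm. A picture is of the moment at which its call begins. There is no depth.
A pose or a line that the arm cannot do raises bot.MotionError and nothing moves.
- order.job_done(): hands the job in, once; it reports no verdict.
The state is a dict: "time": time; "joints": joint angles; "dq": joint speeds; "joint_efforts": joint torques, N m; "tool_pos": TCP position; "eef_rot": TCP orientation; "force": force on the tool from outside, world axes, zero at the start; "wrist_torque": the same for the moment, N m; "finger_gap": finger opening in m.
Only numpy, scipy, OpenCV 4.12 (cv2) and the standard library are available. Lean on these libraries where they do the work, as an engineer would, in place of code of your own. Each camera call takes 0.05 s, during which the arm holds its last target.

## Working session

There is one attempt and no reset: what is moved stays moved. The work goes in short steps, each a Python script; the robot and the scene stay as the last script left them, time stands still between calls to the robot, and variables do not carry over. Pictures are saved under pics/ and viewed, and the job is handed in when it is done.

```bash
ls; mkdir -p pics
python3 - <<'E'
from rig import bot, claw, status, viewer, order
import cv2,numpy as np
for n in ("side","top"):
    c=viewer.read_camera(n); cv2.imwrite(f"pics/{n}0.png",c["color"][:,:,::-1])
    print(n,c["fovy"],c["cx"],c["cy"],c["dist"],np.round(c["pose"],4).tolist())
o=status.get_obs(); print(o["time"],o["tool_pos"],o["eef_rot"],o["finger_gap"])
E
```

```text
pics
side 50.189497554836684 319.80574434127925 196.99322136648445 [-0.03668426  0.          0.          0.          0.        ] [[0.9719, -0.1596, 0.1728, 0.2819], [-0.2352, -0.6423, 0.7295, -0.9669], [-0.0055, -0.7496, -0.6618, 0.9743], [0.0, 0.0, 0.0, 1.0]]
top 48.791822619544455 322.60242588827646 202.04794000965563 [-0.02647794  0.          0.          0.          0.        ] [[-0.0028, -0.9933, 0.1151, 0.3644], [-1.0, 0.0033, 0.0043, 0.0402], [-0.0047, -0.1151, -0.9933, 1.3747], [0.0, 0.0, 0.0, 1.0]]
0.1 [0.30534778 0.60139202 0.22179415] [ 2.32695490e-01  9.72549298e-01 -8.12179707e-04 -1.09525642e-04] 0.08787409919642997
```

View pics/side0.png

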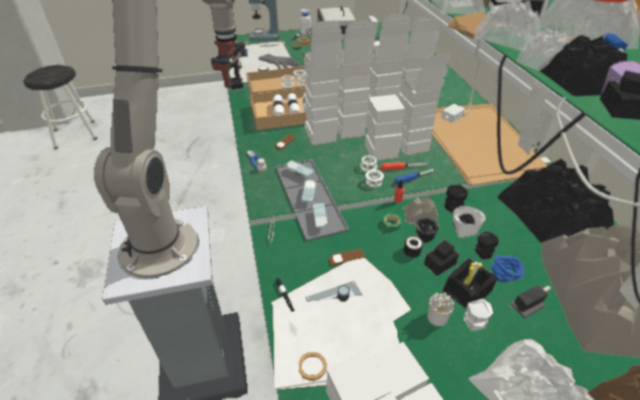

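View pics/top0.png

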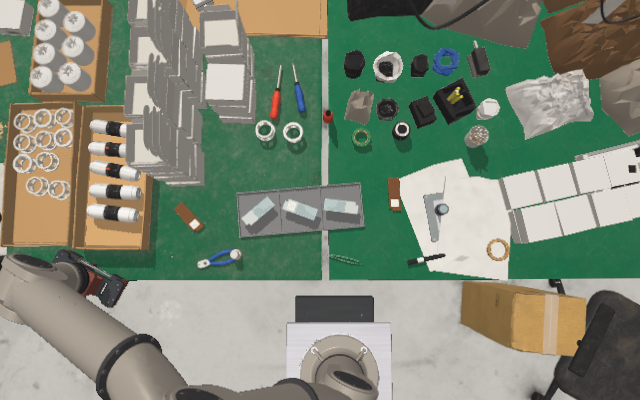

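The top view shows the tray plates at about (259,211), (300,210) and (342,206). The brown look-alikes are at (188,217) and (394,193), and the stand is at (437,212). I'll crop the plates and the stand.

Run:
```python
import cv2,numpy as np
t=cv2.imread("pics/top0.png"); s=cv2.imread("pics/side0.png")
R=lambda im,k:cv2.resize(im,None,fx=k,fy=k,interpolation=cv2.INTER_CUBIC)
def st(im): return cv2.convertScaleAbs(im,alpha=1.6,beta=-120)
cv2.imwrite("pics/trayt.png",np.vstack([R(t[180:240,235:367],6)[:300],R(st(t[180:240,235:367]),6)[:300]]))
cv2.imwrite("pics/trays.png",R(s[150:245,270:355],6))
cv2.imwrite("pics/stand.png",R(t[180:260,400:480],7))
```

```text
(no output)
```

View pics/trayt.png

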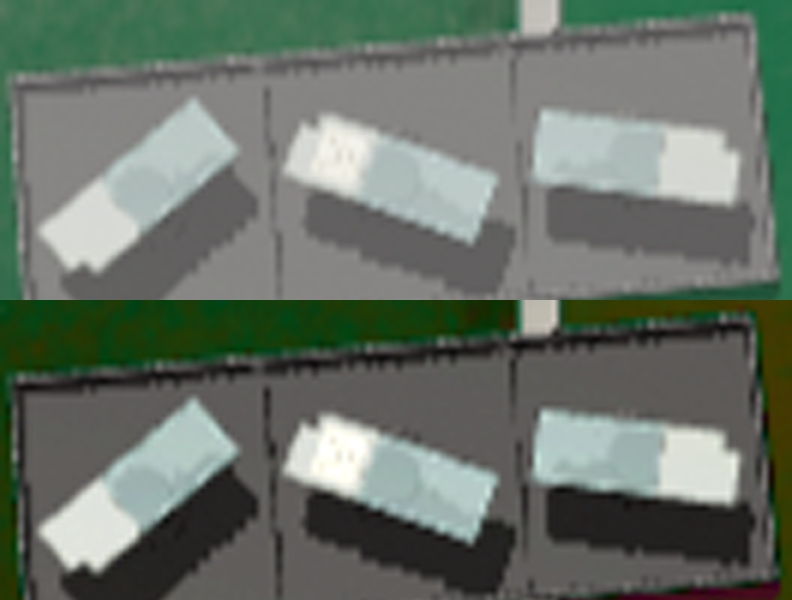

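View pics/trays.png

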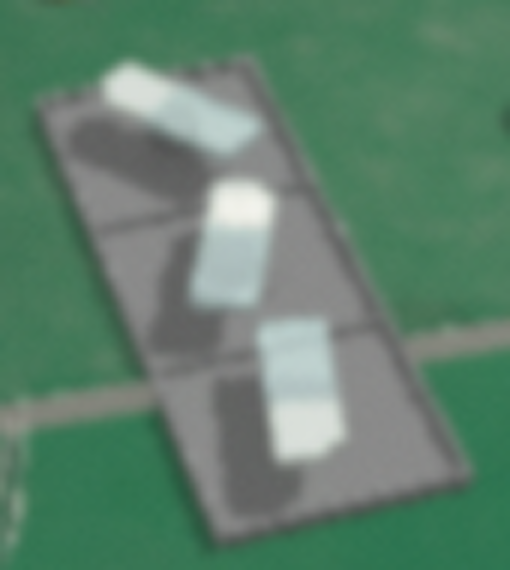

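View pics/stand.png

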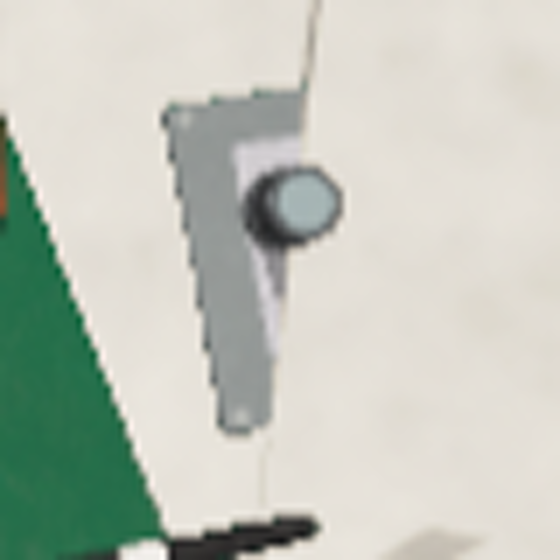

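Plate A is the middle plate. It has a speckled paper label, its frosted end points left in the image, and its notch is at the upper corner, which is on the right looking along that end. The candidates rejected are:
- **Left plate (259,211):** no label, and its notch is at the left-hand corner.
- **Right plate (342,206):** no label, and its notch is at the left-hand corner.
- **Brown pieces (188,217) and (394,193):** these are the look-alikes.

Next I'll measure positions.

```bash
cat > h.py <<'E'
import cv2,numpy as np
def K(c):
    f=200/np.tan(np.radians(c["fovy"])/2); return np.array([[f,0,c["cx"]],[0,f,c["cy"]],[0,0,1]])
def ray(c,px,z):
    u=cv2.undistortPoints(np.array(px,float).reshape(-1,1,2),K(c),np.array(c["dist"]))[:,0]
    P=np.array(c["pose"]); d=np.c_[u,np.ones(len(u))]@P[:3,:3].T; o=P[:3,3]
    return o+d*((z-o[2])/d[:,2])[:,None]
def proj(c,pts):
    P=np.array(c["pose"]); R=P[:3,:3].T
    return cv2.projectPoints(np.array(pts,float).reshape(-1,1,3),cv2.Rodrigues(R)[0],-R@P[:3,3],K(c),np.array(c["dist"]))[0][:,0]
E
python3 - <<'E'
from rig import viewer
from h import *
import pickle
cs={n:viewer.read_camera(n) for n in("top","side")}
pickle.dump({n:{k:v for k,v in c.items()} for n,c in cs.items()},open("cams.pkl","wb"))
c=cs["top"]; im=c["color"]
print([im[y,x].tolist() for x,y in((300,210),(290,205),(305,213),(280,195),(300,226),(342,206),(323,195))])
roi=np.zeros(im.shape[:2],bool); roi[188:235,240:362]=1
a=im.astype(int)
m=((a.min(2)>148)&roi).astype(np.uint8)
n,l,s,ce=cv2.connectedComponentsWithStats(m)
for i in range(1,n):
    if s[i,4]<150: continue
    ct=cv2.findContours((l==i).astype(np.uint8),0,2)[0][0]
    w=ray(c,ct[:,0],.033)[:,:2]; r=cv2.minAreaRect((w*1000).astype(np.float32))
    print(s[i].tolist(),ce[i].round(1),"rect mm",r)
# lens
b=a[200:220,425:455]; print(b[12].tolist())
E
```

```text
[[175, 188, 185], [242, 240, 233], [176, 189, 187], [130, 129, 128], [135, 133, 132], [173, 186, 185], [133, 133, 131]]
[241, 196, 34, 29, 418] [257.5 211. ] rect mm ((492.25567626953125, 245.8568115234375), (38.000343322753906, 106.4261474609375), 40.15705871582031)
[282, 199, 36, 21, 416] [299.6 208.6] rect mm ((500.3567199707031, 116.77651977539062), (104.64181518554688, 38.247703552246094), 70.71583557128906)
[324, 198, 35, 16, 417] [340.5 205.6] rect mm ((508.5414733886719, -9.562568664550781), (105.4754409790039, 38.57035827636719), 82.6534652709961)
[[223, 219, 209], [121, 126, 124], [152, 156, 155], [150, 154, 153], [149, 155, 153], [149, 155, 153], [150, 155, 153], [150, 154, 152], [148, 153, 151], [143, 147, 145], [69, 71, 71], [72, 74, 75], [42, 42, 44], [37, 37, 39], [65, 66, 67], [88, 91, 92], [126, 134, 134], [143, 154, 155], [149, 161, 161], [148, 160, 160], [138, 149, 149], [110, 115, 116], [138, 137, 133], [227, 222, 213], [228, 223, 214], [228, 224, 215], [228, 224, 215], [228, 223, 215], [228, 224, 216], [228, 223, 215]]
```

Run:
```python
from h import *
import pickle
cs=pickle.load(open("cams.pkl","rb")); c=cs["top"]; a=c["color"].astype(int)
# lens disc: bluish-gray (b-r>6), brightness
roi=np.zeros(a.shape[:2],bool); roi[200:222,434:452]=1
m=((a[:,:,2]-a[:,:,0]>4)&(a[:,:,1]>110)&roi).astype(np.uint8)
n,l,s,ce=cv2.connectedComponentsWithStats(m); i=1+s[1:,4].argmax(); print("lens",s[i],ce[i],ray(c,ce[i],.045))
L=ray(c,ce[i],.045)[0]
print("diam mm",[np.ptp(ray(c,[[s[i,0],ce[i][1]],[s[i,0]+s[i,2],ce[i][1]]],.045)[:,1])*1000])
# base mask
roi[:]=0; roi[192:244,422:445]=1
g=((a.max(2)-a.min(2)<12)&(a[:,:,1]>140)&(a[:,:,1]<172)&roi).astype(np.uint8)
n,l,s,ce=cv2.connectedComponentsWithStats(g); i=1+s[1:,4].argmax(); print(s[i])
ys=np.arange(198,239); xs=np.array([np.where(l[y]==i)[0].min()-.3 for y in ys])
w=ray(c,np.c_[xs,ys],.01)
vx,vy,x0,y0=cv2.fitLine((w[:,:2]*1000).astype(np.float32),cv2.DIST_HUBER,0,.01,.01).ravel()
if vx<0: vx,vy=-vx,-vy
yaw=np.arctan2(vy,vx); res=(w[:,:2]*1000-[x0,y0])@[-vy,vx]
print("yaw",yaw,"res",np.abs(res).max(), "lens->edge mm",([x0,y0]-L[:2]*1000)@[-vy,vx])
w=ray(c,[[ (x) ,y] for y,x in np.argwhere(l==i)],.01)
al=(w[:,:2]-L[:2])@[vx,vy]; print("along",al.min(),al.max())
# column foot / boxes
print("boxes", ray(c,[[160,185],[205,183],[255,120],[205,90]],.0),ray(c,[[160,185],[205,183],[255,120],[205,90]],.3))
# overlay in both
t=np.radians(70.7-180); R=np.array([[np.cos(t),-np.sin(t)],[np.sin(t),np.cos(t)]])
box=np.array([[-52,-18],[52,-18],[52,18],[-52,18],[-52,9],[-43,9],[-43,18],[-12,18],[-12,-18]])/1000@R.T+[.5004,.1168]
ly=yaw;R2=np.array([[np.cos(ly),-np.sin(ly)],[np.sin(ly),np.cos(ly)]])
ba=np.array([[-95,-45],[55,-45],[55,45],[-95,45],[-95,-45]])/1000@R2.T+L[:2]
an=np.arange(0,6.3,.2); ci=np.c_[np.cos(an),np.sin(an)]*.017+L[:2]
out=[]
for n,r1,r2 in(("top",(185,240,270,335),(185,250,405,475)),("side",(170,215,290,335),(265,310,295,375))):
    im=cs[n]["color"][:,:,::-1]
    for r in(r1,r2):
        k=6; q=cv2.resize(im[r[0]:r[1],r[2]:r[3]],None,fx=k,fy=k,interpolation=cv2.INTER_CUBIC)
        for P,z,co in((box,.033,(0,0,255)),(ba,.01,(255,0,0)),(ci,.045,(0,0,255))):
            p=(proj(cs[n],np.c_[P,np.full(len(P),z)])-[r[2],r[0]]+.5)*k
            cv2.polylines(q,[p.astype(np.int32)],False,co,1)
        out.append(cv2.copyMakeBorder(q,0,400-min(400,q.shape[0]),0,max(0,480-q.shape[1]),0)[:400,:480])
v=np.vstack([np.hstack(out[:2]),np.hstack(out[2:])]); cv2.imwrite("pics/ov.png",cv2.resize(v,(720,600)))
```

```text
lens [438 204  10  10  67] [442.98507463 208.47761194] [[ 0.49757899 -0.31902179  0.045     ]]
diam mm [np.float64(30.40676243738183)]
[424 193  20  49 435]
yaw 0.1548746 res 1.494666387145842 lens->edge mm 42.79175668296807
along -0.09322901861603883 0.0525798239642006
boxes [[0.57976442 0.56138771 0.        ]
 [0.585563   0.41811278 0.        ]
 [0.78989824 0.26275515 0.        ]
 [0.89147547 0.42731497 0.        ]] [[0.5327549  0.44765282 0.3       ]
 [0.53728803 0.33564552 0.3       ]
 [0.69703012 0.2141924  0.3       ]
 [0.77643963 0.34283947 0.3       ]]
```

View pics/ov.png

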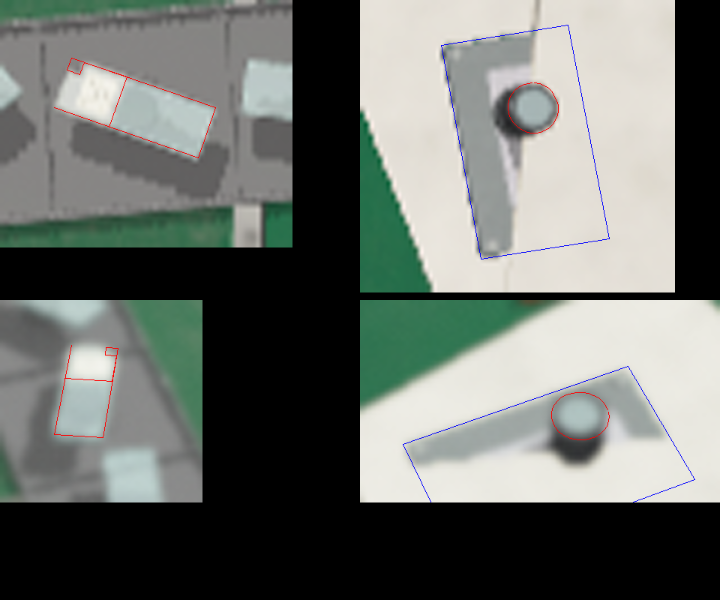

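Sizes and both views agree: the plates measure about 104×37 mm, and the drawn lens and base outlines land on the image. Now I'll plan the poses and check IK.

```bash
cat > plan.py <<'E'
import numpy as np
from scipy.spatial.transform import Rotation as Ro
C=np.array([.5004,.1168]); yA=np.radians(70.7-180); L=np.array([.4976,-.3190]); yS=.155
u=lambda a:np.array([np.cos(a),np.sin(a)])
G=C-.028*u(yA); F=L-.048*u(yS)
def q(yaw,s):
    y=np.r_[s*u(yaw+np.pi/2),0]; z=np.array([0,0,-1.]); return Ro.from_matrix(np.c_[np.cross(y,z),y,z]).as_quat()
E
python3 - <<'E'
from rig import bot,status
from plan import *
print(G,F,status.get_obs()["time"])
for s in(1,-1):
    for p,y,z in((G,yA,.15),(G,yA,.012),(F,yS,.15),(F,yS,.0525)):
        j=bot.inverse_kinematics(np.r_[p,z],q(y,s)); print(s,None if j is None else np.round(j,2))
E
```

```text
[0.5096544  0.14322643] [ 0.45017545 -0.32641024] 0.2
1 [-0.79  0.35  0.49  2.   -0.22  0.84 -0.51]
1 [-0.69  0.58  0.38  2.07 -0.39  0.56 -0.36]
1 [-0.2   0.53  0.96  1.96 -0.55  0.93  2.77]
1 [ 0.07  0.58  0.58  2.   -0.49  0.7   2.69]
-1 [-0.3   0.33 -0.11  1.97  0.05  0.85  2.37]
-1 [-0.24  0.55 -0.19  2.04  0.18  0.57  2.25]
-1 [-0.22  0.55  1.    1.96 -0.58  0.95 -0.35]
-1 [ 0.08  0.57  0.57  2.   -0.47  0.7  -0.47]
```

Run:
```python
from rig import bot,status,claw,viewer
from plan import *
import cv2
s=-1
bot.movel([.36,.30,.22],v=.25)
bot.move_to(np.r_[G,.15],q(yA,s))
claw.set_gripper(.060)
o=status.get_obs(); print(o["time"],o["tool_pos"],o["joints"].round(2) if hasattr(o["joints"],"round") else o["joints"],o["finger_gap"],o["force"])
bot.movel(np.r_[G,.06],v=.15)
for n in("top","side"): cv2.imwrite(f"pics/{n}1.png",viewer.read_camera(n)["color"][:,:,::-1])
a=cv2.imread("pics/top1.png")[160:250,230:370];b=cv2.imread("pics/side1.png")[130:230,260:380]
cv2.imwrite("pics/v1.png",np.vstack([cv2.resize(a,(560,300),interpolation=2)[:290],cv2.resize(b,(560,300),interpolation=2)]))
print(status.get_obs()["time"],status.get_obs()["tool_pos"],G)
```

```text
4.05 [0.50967906 0.14322138 0.1500138 ] [-0.43  0.32  0.05  1.98 -0.02  0.84  2.43] 0.059675253722576795 [-0.53543571  0.324281   -0.27002384]
4.9 [0.51057827 0.143501   0.06108241] [0.5096544  0.14322643]
```

View pics/v1.png

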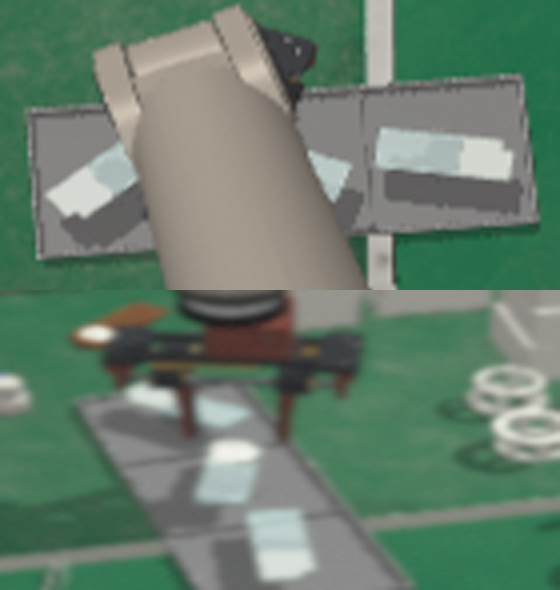

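In the side view (crop about (185,420) and (285,430)) the fingers are on either side of plate A's frosted end. Nothing is disturbed. Going down to grip and lift.

Run:
```python
from rig import bot,status,claw,viewer
from plan import *
import cv2
hit=bot.movel(np.r_[G,.012],v=.08,threshold=8)
print(hit,status.get_obs()["tool_pos"])
if not hit:
    claw.set_gripper(.02,grasp_force=25)
    o=status.get_obs(); print(o["time"],o["finger_gap"],o["tool_pos"],o["force"])
    if .033<o["finger_gap"]<.040:
        bot.movel(np.r_[G,.13],v=.12); bot.dwell(.3)
        o=status.get_obs(); print(o["time"],o["finger_gap"],o["tool_pos"],o["force"])
for n in("top","side"): cv2.imwrite(f"pics/{n}2.png",viewer.read_camera(n)["color"][:,:,::-1])
a=cv2.imread("pics/top2.png")[160:250,230:370];b=cv2.imread("pics/side2.png")[110:230,260:380]
cv2.imwrite("pics/v2.png",np.vstack([cv2.resize(a,(400,257),interpolation=2),cv2.resize(b,(400,340)[:2],interpolation=2)]))
```

```text
False [0.50980471 0.14324202 0.01205636]
6.1583 0.0359907764563784 [0.50984444 0.14331133 0.01223357] [0.15291144 0.53249247 1.79828164]
7.5917 0.03606778475705506 [0.50946178 0.14315524 0.12957402] [-0.66647067  0.2385148   0.47662925]
```

View pics/v2.png

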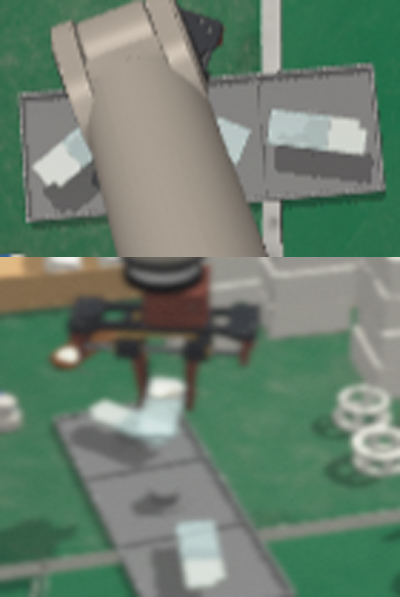

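The plate is lifted at crop (160,410), held by its frosted end with a gap of 36.0 mm, and its pocket is empty. Plates B and C haven't moved. Next I'll carry it to the stand.

Run:
```python
from rig import bot,status,claw,viewer
from plan import *
import cv2,pickle
M=(G+F)/2
try:
    bot.movel(np.r_[F,.13],v=.12,orientation=q(yS,-1))
except bot.MotionError as e:
    print("ME",e); raise SystemExit
o=status.get_obs(); print(o["time"],o["finger_gap"],o["tool_pos"],o["eef_rot"],q(yS,-1))
bot.movel(np.r_[F,.0545],v=.07,threshold=6); bot.dwell(.5)
o=status.get_obs(); print(o["time"],o["finger_gap"],o["tool_pos"],o["eef_rot"],o["force"],np.abs(o["dq"]).max())
cs={n:viewer.read_camera(n) for n in("top","side")}; pickle.dump(cs,open("cams3.pkl","wb"))
for n in cs: cv2.imwrite(f"pics/{n}3.png",cs[n]["color"][:,:,::-1])
a=cv2.imread("pics/top3.png")[170:260,380:500];b=cv2.imread("pics/side3.png")[220:310,275:395]
cv2.imwrite("pics/v3.png",np.vstack([cv2.resize(a,(400,300),interpolation=2),cv2.resize(b,(400,300)[:2],interpolation=2)]))
```

```text
ME the arm cannot follow that straight line within its joint ranges
```

Run:
```python
from rig import bot,status
from plan import *
from scipy.spatial.transform import Slerp
S=Slerp([0,1],Ro.from_quat([q(yA,-1),q(yS,-1)]))
print(status.get_obs()["joints"])
for z in(.13,.2):
  for t in np.linspace(0,1,6):
    j=bot.inverse_kinematics(np.r_[G+(F-G)*t,z],S(t).as_quat()); print(z,round(t,2),None if j is None else np.round(j,2))
```

```text
[-0.42977133  0.35302527  0.04623917  1.99297843 -0.02236468  0.79647129
  2.43402318]
0.13 0.0 [-0.43  0.35  0.05  1.99 -0.02  0.8   2.43]
0.13 0.2 [-0.07  0.32 -0.18  2.05  0.08  0.78  2.92]
0.13 0.4 [-0.96  0.66  1.28  2.13 -0.79  0.97 -1.87]
0.13 0.6 [-0.76  0.67  1.28  2.12 -0.8   0.98 -1.26]
0.13 0.8 [-0.54  0.72  1.28  2.07 -0.84  1.02 -0.65]
0.13 1.0 [-0.33  0.79  1.27  1.98 -0.88  1.08 -0.07]
0.2 0.0 [-0.44  0.26  0.05  1.93 -0.02  0.95  2.43]
0.2 0.2 [-0.07  0.22 -0.18  1.98  0.05  0.94  2.95]
0.2 0.4 [-1.03  0.46  1.3   2.07 -0.53  1.01 -2.11]
0.2 0.6 [-0.82  0.48  1.3   2.05 -0.55  1.02 -1.49]
0.2 0.8 [-0.59  0.54  1.29  2.   -0.61  1.06 -0.85]
0.2 1.0 [-0.36  0.64  1.28  1.92 -0.69  1.12 -0.22]
```

Run:
```python
from rig import bot,status,claw,viewer
from plan import *
import cv2,pickle
n=6
for k in range(1,n+1):
    t=k/n; bot.movel(np.r_[G+(F-G)*t,.13],v=.07,orientation=q(yA+t*(yS-2*np.pi-yA),-1))
    o=status.get_obs(); print(round(o["time"],2),o["finger_gap"].__round__(4),np.round(o["joints"],2))
bot.movel(np.r_[F,.0545],v=.07,threshold=6); bot.dwell(.5)
o=status.get_obs(); print(o["time"],o["finger_gap"],o["tool_pos"],o["eef_rot"],q(yS,-1),o["force"],np.abs(o["dq"]).max())
cs={n:viewer.read_camera(n) for n in("top","side")}; pickle.dump(cs,open("cams3.pkl","wb"))
for n in cs: cv2.imwrite(f"pics/{n}3.png",cs[n]["color"][:,:,::-1])
a=cv2.imread("pics/top3.png")[170:260,380:500];b=cv2.imread("pics/side3.png")[220:310,275:395]
cv2.imwrite("pics/v3.png",np.vstack([cv2.resize(a,(400,300),interpolation=2),cv2.resize(b,(400,300)[:2],interpolation=2)]))
```

```text
8.97 0.0361 [-0.44  0.32  0.22  2.06 -0.1   0.77  1.95]
10.24 0.0361 [-0.44  0.31  0.4   2.1  -0.17  0.76  1.47]
11.52 0.0358 [-0.43  0.33  0.59  2.11 -0.26  0.77  1.02]
12.79 0.0361 [-0.4   0.39  0.77  2.09 -0.38  0.8   0.6 ]
14.07 0.0357 [-0.34  0.5   0.94  2.05 -0.54  0.86  0.2 ]
15.34 0.0358 [-0.25  0.64  1.08  1.98 -0.71  0.96 -0.23]
17.0667 0.036230401878479215 [ 0.4501961  -0.32639109  0.05452895] [ 9.96996072e-01  7.74521217e-02  2.14189755e-05 -1.34569262e-06] [0.99699838 0.07742244 0.         0.        ] [ 0.19946652  0.0514804  -1.08306806] 0.0019173225763359132
```

```bash
ls pics
```

```text
ov.png
side0.png
side1.png
side2.png
side3.png
stand.png
top0.png
top1.png
top2.png
top3.png
trays.png
trayt.png
v1.png
v2.png
v3.png
```

View pics/v3.png

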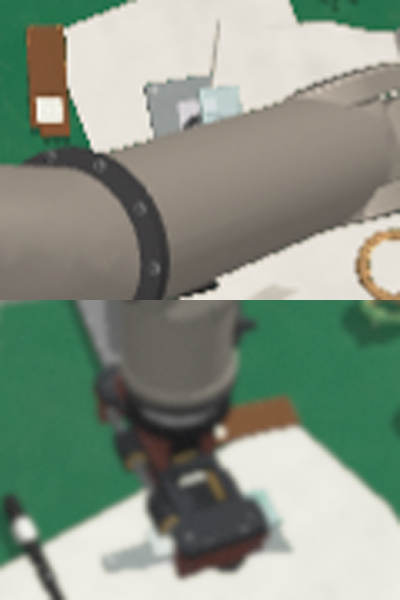

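Run:
```python
from h import *
from plan import *
import pickle
cs=pickle.load(open("cams3.pkl","rb"))
def rect(o,y,P): c,s=np.cos(y),np.sin(y); return np.array(P)/1000@np.array([[c,-s],[s,c]]).T+o
pl=rect(L-.02*u(yS),yS,[[-52,-18],[52,-18],[52,18],[-52,18],[-52,9],[-43,9],[-43,18],[-12,18],[-12,-18]])
ba=rect(L,yS,[[-95,-45],[55,-45],[55,45],[-95,45],[-95,-45]])
zt=.0545-.012+.033
out=[]
for n,r in(("top",(180,250,400,480)),("side",(250,320,300,380))):
    q_=cv2.resize(cs[n]["color"][r[0]:r[1],r[2]:r[3],::-1],None,fx=5,fy=5,interpolation=2)
    raw=q_.copy()
    for P,z,co in((pl,zt,(0,0,255)),(ba,.01,(255,0,0))):
        p=(proj(cs[n],np.c_[P,np.full(len(P),z)])-[r[2],r[0]]+.5)*5
        cv2.polylines(q_,[p.astype(np.int32)],False,co,1)
    out.append(np.hstack([raw,q_]))
cv2.imwrite("pics/ov3.png",cv2.resize(np.vstack(out),(680,595)))
```

```text
(no output)
```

View pics/ov3.png

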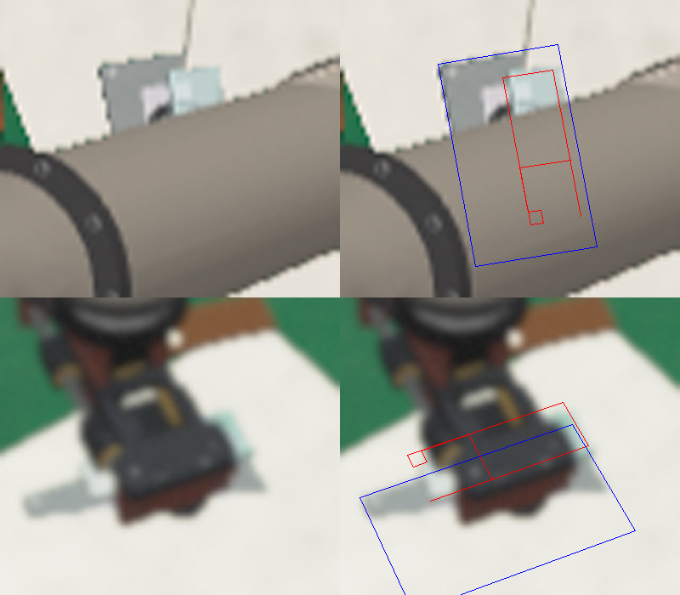

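The arm hides most of the plate, but the visible clear end looks turned compared with the prediction. I'll measure its corners in both views.

Run:
```python
import pickle,cv2,numpy as np
cs=pickle.load(open("cams3.pkl","rb"))
t=cs["top"]["color"][188:212,420:460,::-1]; s=cs["side"]["color"][270:300,315:365,::-1]
def g(im,k,o):
    q=cv2.resize(im,None,fx=k,fy=k,interpolation=cv2.INTER_NEAREST)
    for i in range(0,im.shape[1],5): cv2.putText(q,str(o[0]+i),(i*k,8),0,.3,(0,0,255),1); q[:,i*k]=(q[:,i*k]*.7)
    for i in range(0,im.shape[0],5): cv2.putText(q,str(o[1]+i),(0,i*k+10),0,.3,(255,0,0),1); q[i*k]=(q[i*k]*.7)
    return q
a=g(t,15,(420,188)); b=g(s,12,(315,270))
cv2.imwrite("pics/g1.png",a); cv2.imwrite("pics/g2.png",b)
```

```text
(no output)
```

View pics/g1.png

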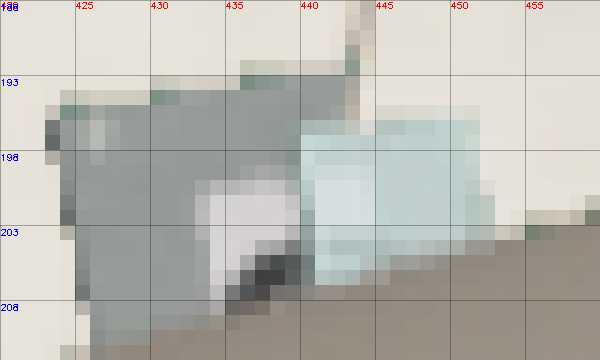

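View pics/g2.png

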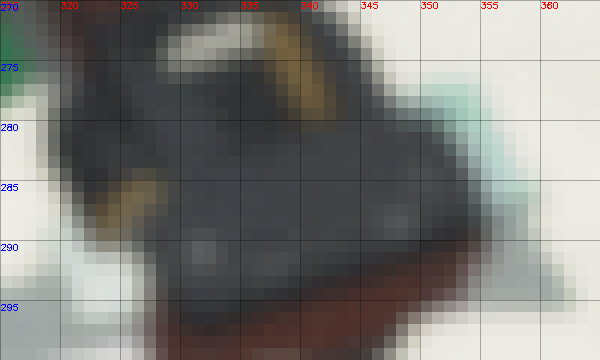

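Run:
```python
from h import *
from plan import *
import pickle
cs=pickle.load(open("cams3.pkl","rb"))
# refine: sub-pixel via pixel-edge coordinates (pixel centre convention: edge = idx-0.5)
tl=[439.5,196.6]; tr=[451.8,195.4]
def tri(a,b):
    P=[]
    for n,p in(("top",a),("side",b)):
        c=cs[n];o=np.array(c["pose"])[:3,3]; w=ray(c,[p],0.)[0]; d=(w-o)/np.linalg.norm(w-o); P.append((o,d))
    A=sum(np.eye(3)-np.outer(d,d) for o,d in P); B=sum((np.eye(3)-np.outer(d,d))@o for o,d in P); X=np.linalg.solve(A,B)
    return X,[np.linalg.norm((np.eye(3)-np.outer(d,d))@(X-o))*1000 for o,d in P]
print("tri +y",tri(tl,[354.3,276.7])); print("tri -y",tri(tr,[359.2,286.2]))
for z in(.0695,.0755):
    w=ray(cs["top"],[tl,tr],z)[:,:2]; e=w[0]-w[1]
    print(z,w,"width",np.linalg.norm(e),"yaw",np.arctan2(-e[0],e[1]))
    le=ray(cs["top"],[[439.6,197],[440.4,207]],z)[:,:2]; d=le[0]-le[1]; print("yaw edge",np.arctan2(d[1],d[0]))
    v=w.mean(0)-L; print("end centre in stand frame (want .032,0)",v@u(yS),v@u(yS+np.pi/2))
```

```text
tri +y (array([ 0.53082464, -0.30269808,  0.07157846]), [np.float64(0.2942596642840614), np.float64(0.29425966428408806)])
tri -y (array([ 0.53331983, -0.33824381,  0.07597652]), [np.float64(0.12880359285808393), np.float64(0.1288035928579156)])
0.0695 [[ 0.53079641 -0.30318966]
 [ 0.53429144 -0.34015668]] width 0.03713187394930596 yaw 0.09426437110047767
yaw edge 0.046158074714182214
end centre in stand frame (want .032,0) 0.03411231681496722 -0.008035772567449436
0.0755 [[ 0.53003127 -0.30161092]
 [ 0.53351023 -0.338408  ]] width 0.03696117409163089 yaw 0.094264371100476
yaw edge 0.04615807471418024
end centre in stand frame (want .032,0) 0.03360525358180105 -0.006272639346059573
```

The measured plate yaw is about 0.07–0.09 against 0.155 for the stand, so the plate sits about 0.07 rad off in the jaws. The window is about 4 mm to the side. This is already within tolerance, but a small correction will centre it better.

Run:
```python
from rig import bot,status,claw,viewer
from plan import *
from h import *
import pickle
F2=F-.0012*u(yS)
bot.movel(np.r_[F2,.0545],v=.02,orientation=q(yS+.075,-1)); bot.dwell(.6)
o=status.get_obs(); print(o["time"],o["finger_gap"],o["tool_pos"],o["eef_rot"],o["force"],np.abs(o["dq"]).max())
cs={n:viewer.read_camera(n) for n in("top","side")}; pickle.dump(cs,open("cams4.pkl","wb"))
c=cs["top"]; a=c["color"].astype(int)
m=((a[:,:,2]-a[:,:,0]>8)&(a[:,:,1]>175)).astype(np.uint8); m[:185]=0;m[215:]=0;m[:,:430]=0;m[:,462:]=0
n,l,s,ce=cv2.connectedComponentsWithStats(m); i=1+s[1:,4].argmax(); print(s[i])
q1=cv2.resize(c["color"][185:215,420:465,::-1],None,fx=12,fy=12,interpolation=0)
q2=cv2.resize(cs["side"]["color"][255:310,305:370,::-1],None,fx=7,fy=7,interpolation=2)
pl=np.array([[-52,-18],[52,-18],[52,18],[-52,18]])/1000@np.array([[np.cos(yS),np.sin(yS)],[-np.sin(yS),np.cos(yS)]])+L-.02*u(yS)
for im,cc,k,x,y in((q1,cs["top"],12,420,185),(q2,cs["side"],7,305,255)):
    p=(proj(cc,np.c_[pl,np.full(4,.0755)])-[x,y]+.5)*k; cv2.polylines(im,[p.astype(np.int32)],True,(0,0,255),1)
cv2.imwrite("pics/g3.png",np.hstack([q1[:360],cv2.resize(q2,(240,360))]));
```

```text
18.0167 0.03581080058881009 [ 0.44900627 -0.32658856  0.05449415] [ 9.93399187e-01  1.14708569e-01 -1.23625105e-05  1.13784762e-05] [-0.39245764  0.05240544  0.5452645 ] 0.0015636045181618469
[438 196  13  13 101]
```

View pics/g3.png

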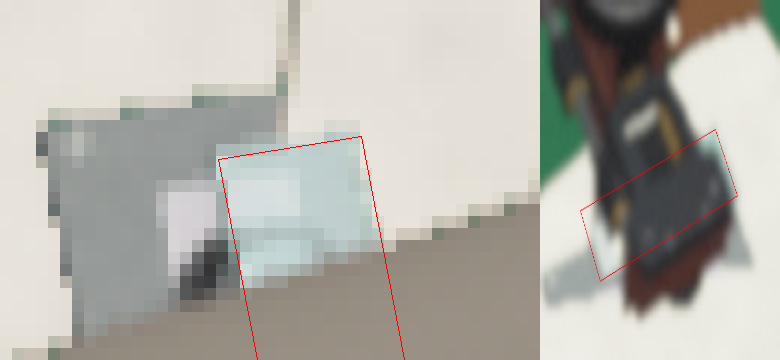

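The clear end now lies on the drawn target to within about 1 px (3 mm), with matching yaw. Before handing in, I'll check that B and C haven't moved.

Run:
```python
from h import *
import pickle
from rig import order,status
c=pickle.load(open("cams4.pkl","rb"))["top"]; a=c["color"].astype(int)
m=(a.min(2)>148).astype(np.uint8); m[:188]=0;m[235:]=0;m[:,:240]=0;m[:,362:]=0
n,l,s,ce=cv2.connectedComponentsWithStats(m); print([(s[i,4],ce[i].round(1).tolist()) for i in range(1,n) if s[i,4]>60])
o=status.get_obs(); print(o["time"],o["finger_gap"],np.abs(o["dq"]).max())
order.job_done()
```

```text
[(np.int32(421), [257.5, 210.9]), (np.int32(420), [340.4, 205.7]), (np.int32(190), [306.6, 225.9]), (np.int32(123), [321.6, 231.2])]
18.1167 0.035898575924112795 0.0011456062593254975
the job is handed in; nothing more can be done
```

I picked up the label-up plate (the middle pocket) by its frosted end, presented it label up over the lens, and handed the job in at 18.1 s while still holding it. No verdict was reported.

- **Grip:** the finger gap was 35.9 mm on a 36 mm plate, 28 mm from its centre by plan. The lift showed the plate in the fingers and its pocket empty.
- **Disagreement found and fixed:** at the stand the plate measured about 0.07 rad off in yaw, with its clear middle about 4 mm to the side. I turned the tool 0.075 rad and shifted it 1.2 mm.
- **Final position:** after that, the visible clear end matched the target outline to about 1 px (3 mm) in the top view. Mid-height above the lens is about 25 mm. Before the turn, the plate's top corners triangulated at 72 and 76 mm above the bench, about 0.12 rad apart side to side against the 0.15 rad limit. That is roughly what a pixel of reading error gives, so I took the plate as level and did not measure it again.
- **Other plates:** plates B and C were within 0.1 px of where they started. The joints were practically still (0.001 rad/s).
- **Not fully checked:** the arm hid the lens and most of the plate in the final pictures, so the match rests on the clear end only.

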